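# Make up two cooking kits from the stock

## Task

Make up the cooking kits in the two low wooden trays. In the three-bay tray put the lemon, lying flat along the tray, in the long middle bay, the wooden pepper mill in the larger end bay and the salt shaker with the domed grey top in the smallest end bay; in the two-bay tray put the garlic bulb in the larger bay and the gold-capped spice jar in the smaller. Each lies or stands fully inside its bay on the tray's floor, mill, shaker and jar upright; leave the lime, the onion and the flat tin where they are.

Things in the scene. Friction and masses are not known exactly. Their poses are not given: they have to be found in the camera images.
- tray_three: Fixed low wooden tray, pale rims, brown floor, steel loop handle at each end. Origin: centre of its underside; y along its row of bays, x across, z up. Floor 5 mm thick; walls 5 mm thick, tops 14 mm above the worktop; bays 80 mm wide in x. 90 x 278 mm (316 with handles). Bay centres, x = 0: larger end bay (84 mm in y) y = -92; long middle bay (106 mm) y = +8; smallest end bay (68 mm) y = +100 mm.
- tray_two: Fixed low wooden tray, pale rims, brown floor, steel loop handle at each end. Origin: centre of its underside; y along its row of bays, x across, z up. Floor 5 mm thick; walls 5 mm thick, tops 14 mm above the worktop; bays 80 mm wide in x. 90 x 165 mm (203 with handles). Bay centres, x = 0: larger bay (84 mm in y) y = -35.5; smaller bay (66 mm) y = +44.5 mm.
- lemon_mid (a point): Centre of the yellow lemon, 26 mm above its underside; the lemon is 77 mm long along its x axis, 51 mm wide in y and 52 mm high in z; about 0.1 kg. Loose.
- pepper_mill: Dark wooden pepper mill, round, 170 mm high, 58 mm across its foot; the head from 123 to 159 mm height is 48 mm across, with a small knob on top, and does not turn. Origin at the centre of the underside, z up the mill; about 0.18 kg. Loose.
- salt_shaker: Small clear glass salt shaker with a domed grey top, round, 44 mm across and 90 mm high. Origin at the centre of the underside, z up; it may stand up to 0.05 rad out of true. Loose.
- garlic_mid (a point): Centre of the pale garlic bulb, 28 mm above its underside; round, 56 mm across and 56 mm high with the point up in z. Loose, about 35 g.
- spice_4: Small clear glass spice jar with a gold cap (other spice jars at the back of the worktop have red caps), 42 mm across and 96 mm high. Origin at the centre of the underside, z up; about 0.11 kg. Loose.
- lime: Green lime, 52 by 43 by 42 mm high; origin at the centre of the underside. Loose, not part of any kit: leave it.
- onion: Red onion, about 84 mm across and 82 mm high; origin at the centre of the underside. Loose, not part of any kit: leave it.
- tin_tuna: Flat round tin, 86 mm across and 40 mm high; origin at the centre of the underside. Loose, not part of any kit: leave it.
Mind the look-alikes: they are no part of the job. Several things have the shape of the pepper_mill; the one meant has the colours described above.

How it is judged (in metres and radians):
At the end, for the whole second after the job is handed in: Each of the five is in its bay: centre within 16 mm along and 21 mm across the tray of the bay's, on the floor (within 7 mm); mill, shaker and jar within 0.2 rad of upright, lemon's length within 0.4 rad of the tray's; all released and at rest (x of lemon_mid in the frame of tray_three between -0.021 and 0.021 m and y of lemon_mid in the frame of tray_three between -0.008 and 0.024 m and z of lemon_mid in the frame of tray_three between 0.025 and 0.037 m and angle between the x axis of lemon_mid and the y axis of tray_three, either way round below 0.4 rad and linear speed of each of lemon_1, pepper_mill, salt_shaker, garlic, spice_4 below 0.02 m/s and x of pepper_mill in the frame of tray_three between -0.021 and 0.021 m and y of pepper_mill in the frame of tray_three between -0.108 and -0.076 m and z of pepper_mill in the frame of tray_three between 0 and 0.012 m and angle between each of pepper_mill, salt_shaker, spice_4's own z axis and vertical below 0.2 rad and x of salt_shaker in the frame of tray_three between -0.021 and 0.021 m and y of salt_shaker in the frame of tray_three between 0.084 and 0.116 m and z of salt_shaker in the frame of tray_three between 0 and 0.012 m and x of garlic_mid in the frame of tray_two between -0.021 and 0.021 m and y of garlic_mid in the frame of tray_two between -0.0515 and -0.0195 m and z of garlic_mid in the frame of tray_two between 0.027 and 0.039 m and x of spice_4 in the frame of tray_two between -0.021 and 0.021 m and y of spice_4 in the frame of tray_two between 0.0285 and 0.0605 m and z of spice_4 in the frame of tray_two between 0 and 0.012 m); the robot touches nothing.
It fails at once if the lime is moved by more than 30 mm (distance of lime from where it was at the start of the episode above 0.03 m).
It fails at once if the onion is moved by more than 30 mm (distance of onion from where it was at the start of the episode above 0.03 m).
It fails at once if the flat tin is moved by more than 30 mm (distance of tin_tuna from where it was at the start of the episode above 0.03 m).
It also fails if it takes over 141 s, if anything falls off the work surface, if the arm or the gripper's body presses on something with over 40 N, if the wrist force passes 120 N, or if a joint passes its speed limit or range.

## Robot

A 6-joint arm with a two-finger parallel gripper is mounted at the origin on a cart in front of the work surface, level with it; the furniture and walls round the work are solid. World frame = base frame: x ahead of the robot, y to its left, z up, the work surface at z = 0. Lengths are in mm, angles in rad, forces in N, time in s.
With the tool pointing down it reaches from about 375 to 975 mm from the base axis. Payload 3.8 kg.
Tool frame: the origin (TCP) lies midway between the tips of the shut fingers; the grasp point (between the pads) lies 19 mm behind it; z points along the fingers, y is the line along which they close (so a half turn about z gives the same grasp; the last joint's range is limited). The gripper opens to 88 mm and grips with 3 to 60 N. Pads are 18 mm wide; open, the fingers measure 123 mm over their backs; the gripper's body (75 mm by 187 mm) begins 45 mm behind the grasp point.
Start: joints at [-1.252, 0.264, 1.604, -0, 1.274, -0.037], TCP at [235.124, -632.72, 238.706] pointing down, gripper open.
Joint ranges: [-2.63, 2.63], [-0.94, 2.18], [0.31, 2.57], [-1.31, 4.45], [0, 2.66], [-2.55, 2.55]. Speed limits (rad/s): [2.57, 2.57, 3.14, 3.14, 3.14, 3.14].

## Interface

Orientations are given as [roll, pitch, yaw] about the fixed x, y, z axes, in that order (R = Rz(yaw) Ry(pitch) Rx(roll)).
In Python, from station import sense, vision, sign_off gives the robot as it stands. The module is installed in compiled form; this text tells all that it offers.
- The arm moves only by the shell command python3 -m crank 'ROWS'. ROWS is JSON, a list of rows, each an object of numbers: "hand": the closure, from 0 (fully open) to 1 (shut); "tx", "ty", "tz": the shift along the tool's x, y, z in mm; "spin": the turn about the tool's z in degrees. In form: [{"hand": .., "tx": .., "ty": .., "tz": .., "spin": ..}, ...]. A call has 1 to 20 rows; each row shifts and turns the commanded pose from where the row before left it, along the tool's axes as they then stand; what a row does not reach is not made up. A row lasts 1/12 s, in which the tool goes at most 41.7 mm and 7.16 degrees, less where a joint would pass 70% of its speed; a pose out of reach is approached as far as the arm can. A call with a gripper value outside its range is refused whole. The fingers move at their own pace and stop on an object; the grip force is fixed at half the most. Time passes only in rows, so rows that do not move let the fingers close. It gives the time, the measured TCP pose, the force, the opening and the grip force at its end, in the units of the state.
- sense(): the state, without advancing time (a new reading comes with each control period).
- vision.snapshot(name): name is "scene" or "top"; returns (picture, depth): 400x640x3 uint8, red, green, blue; 400x640 float32, mm along the optical axis (not along the pixel's ray), 0 where there is no reading.
- vision.camera_model(name): a dict with "fx", "fy", "cx", "cy" (pixels), "eye" and "rotation" of the camera in the world. Camera axes: x right, y up, looking along -z (the intrinsics and any distortion apply to the point x, -y, -z); pixel columns grow to the right and rows downward; lengths in mm; the calibration is good to about 2 mm. A picture is of the moment at which its call begins. camera_model takes no time and is no camera call.
- sign_off(): hands the job in; it is judged then, once.
The state is a dict: "clock": time; "q": joint angles; "qd": joint speeds; "joint_torque": joint torques, N m; "eef_pos": TCP position; "eef_rot": TCP orientation; "wrist_force": force on the tool from outside, world axes, zero at the start; "wrist_torque": the same for the moment, N m; "grip_width": finger opening in mm; "grasp_force": force on a finger pad.
Only numpy, scipy, OpenCV 4.12 (cv2) and the standard library are available. Lean on these libraries where they do the work, as an engineer would, in place of code of your own. Each camera call takes 0.05 s, during which the arm holds its last target. There are 200 camera calls.

## Working session

There is one attempt and no reset: what is moved stays moved. The work goes in short steps, Python scripts to look and compute and a shell command to move; the robot and the scene stay as the last step left them, time stands still between calls to the robot, and variables do not carry over. Pictures are saved under pics/ and viewed, at most 14 in all, crops included, and the job is handed in when it is done.

```bash
mkdir -p pics; python3 - <<'E'
from station import sense, vision
import cv2, numpy as np
s=sense(); print(s['clock'],s['eef_pos'],s['eef_rot'],s['grip_width'])
for n in ("scene","top"):
    p,d=vision.snapshot(n); m=vision.camera_model(n); print(n,m)
    cv2.imwrite(f'pics/{n}0.png',p[...,::-1]); np.savez(f'{n}0.npz',p=p,d=d)
E
```

```text
0.0 [ 234.91878235 -632.05776122  237.39786444] [-3.13940281e+00 -8.23204571e-05  3.55813692e-01] 88.34927512633008
scene {'fx': 510.3648528041372, 'fy': 510.3648528041372, 'cx': 315.2228304800149, 'cy': 203.91636975875286, 'eye': array([-511.2515579 , -539.01038654,  836.31798835]), 'rotation': array([ 0.98438376,  0.01003528, -1.02213692])}
top {'fx': 446.6261454847677, 'fy': 446.6261454847677, 'cx': 323.04771163591204, 'cy': 196.31004457354274, 'eye': array([ 282.84608926,   84.58116503, 1051.17580419]), 'rotation': array([ 0.20501358, -0.00195024, -1.53407806])}
```

View pics/scene0.png

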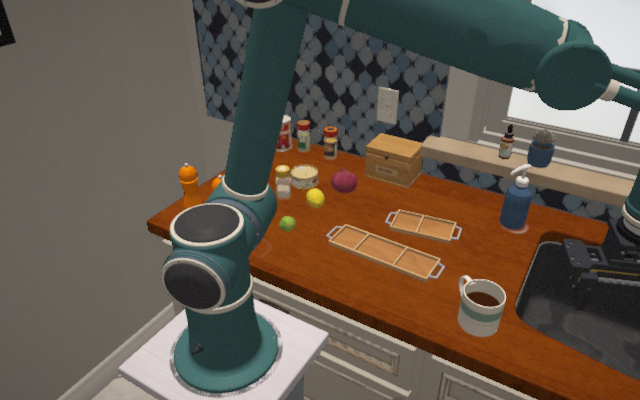

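View pics/top0.png

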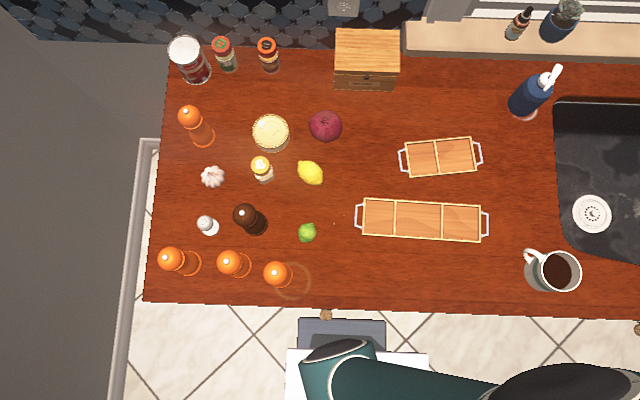

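Top view, pixels:
- **Kit items:** dark mill head (245,215), shaker (206,224), garlic (212,176), gold jar (261,165), lemon (310,172).
- **Leave alone:** lime (307,232), onion (325,126), tin (270,132), plus orange mills.
- **Trays:** tray_three around (422,220), tray_two around (440,157).

Next I'll measure.

```bash
cat > h.py <<'E'
import numpy as np, cv2
from scipy.spatial.transform import Rotation as Ro
from station import sense, vision
def cam(n):
    m=vision.camera_model(n); return m, Ro.from_euler('xyz',m['rotation']).as_matrix()
def cloud(n,d):
    m,R=cam(n); v,u=np.mgrid[0:400,0:640]
    P=np.stack([(u-m['cx'])/m['fx']*d,-(v-m['cy'])/m['fy']*d,-d],-1)
    return P@R.T+m['eye']
def ray(n,u,v,z):
    m,R=cam(n); r=R@np.array([(u-m['cx'])/m['fx'],-(v-m['cy'])/m['fy'],-1]); return m['eye']+r*(z-m['eye'][2])/r[2]
E
python3 - <<'E'
from h import *
f=np.load('top0.npz'); W=cloud('top',f['d']); Z=W[...,2]
ok=f['d']>0
print('table',[np.round(W[r,c]) for r,c in((195,350),(280,350),(100,480),(280,200),(150,340))])
hsv=cv2.cvtColor(f['p'],cv2.COLOR_RGB2HSV)
seed=dict(mill=(245,215),shaker=(206,224),garlic=(212,176),jar=(261,165),lemon=(310,172),lime=(307,232),onion=(325,126),tin=(270,132),o1=(170,258),o2=(230,262),o3=(277,273),o4=(190,115))
n,lab=cv2.connectedComponents(((Z>9)&(Z<260)&ok).astype('uint8'),connectivity=4)
for k,(u,v) in seed.items():
    l=lab[v,u]; m=lab==l; q=W[m]; 
    t=q[q[:,2]>q[:,2].max()-12]
    print(k,l,m.sum(),'zmax',q[:,2].max().round(),'top c',((t.min(0)+t.max(0))/2).round(1),'mean',t.mean(0).round(1),'ext',q.min(0).round(),q.max(0).round())
m=(lab==lab[172,310])
for nm in('lemon','lime'):
    u,v=seed[nm]; q=W[lab==lab[v,u]][:,:2]; c,wh,a=cv2.minAreaRect(q.astype('float32')); e,V=np.linalg.eigh(np.cov(q.T)); print(nm,c,wh,a,'axis',np.degrees(np.arctan2(V[1,1],V[0,1])))
# trays: rims 14mm
p=f['p'].astype(int)
for nm,(c0,r0,c1,r1) in dict(three=(350,190,495,250),two=(393,130,488,182)).items():
    M=np.zeros((400,640),bool); M[r0:r1,c0:c1]=1
    q=W[M&(Z>8)&(Z<25)]; c,wh,a=cv2.minAreaRect(q[:,:2].astype('float32')); print(nm,len(q),c,wh,a,np.percentile(W[M][:,2],[5,50,95]))
E
```

```text
table [array([508.,  26.,  -3.]), array([306.,  21.,  -3.]), array([ 763., -295.,    1.]), array([293., 368.,   0.]), array([619.,  53.,  -0.])]
mill 34 783 zmax 173.0 top c [427.5 250.2 168.4] mean [427.1 250.  167.9] ext [400. 219.  10.] [453. 275. 173.]
shaker 44 361 zmax 93.0 top c [416.1 346.3  87. ] mean [416.  347.2  86.2] ext [394. 328.  12.] [435. 365.  93.]
garlic 29 408 zmax 59.0 top c [534.6 351.5  53.2] mean [534.9 353.6  51. ] ext [508. 326.  16.] [559. 381.  59.]
jar 21 466 zmax 101.0 top c [547.6 232.5  95.1] mean [547.3 231.8  95.8] ext [524. 208.   9.] [568. 253. 101.]
lemon 27 509 zmax 54.0 top c [551.4 122.9  48.4] mean [551.5 122.9  47. ] ext [522.  92.  22.] [579. 153.  54.]
lime 52 299 zmax 44.0 top c [409.7 124.2  37.6] mean [409.3 124.2  37.2] ext [387. 103.  21.] [433. 145.  44.]
onion 11 864 zmax 84.0 top c [666.   96.8  78.2] mean [665.4  96.1  76.9] ext [627.  51.  16.] [706. 131.  84.]
tin 12 1085 zmax 44.0 top c [648.2 221.6  37.8] mean [648.8 222.   36.5] ext [605. 179.   9.] [691. 264.  44.]
o1 61 954 zmax 171.0 top c [331.8 393.1 165.4] mean [332.4 3
[... 218 characters left out ...]
 179.  165.4] ext [284. 155.   9.] [339. 203. 171.]
o4 10 951 zmax 172.0 top c [637.3 384.  165.6] mean [638.6 384.  166.4] ext [610. 360.   9.] [664. 415. 172.]
lemon (550.4124755859375, 122.79412841796875) (62.72825241088867, 54.61695098876953) 87.25454711914062 axis 50.72880898385052
lime (409.71832275390625, 124.25550842285156) (44.5479736328125, 41.65541458129883) 2.9331047534942627 axis 155.7058175127271
three 1101 (451.6485900878906, -142.7943115234375) (314.108642578125, 90.67182922363281) 88.19277954101562 [-3.13125844  2.38091005 13.00676794]
two 740 (607.976806640625, -190.44329833984375) (91.0111083984375, 202.9754638671875) 7.890180587768555 [-3.17662618  2.43688797 13.11207233]
```

```bash
python3 - <<'E'
import cv2
a=cv2.imread('pics/top0.png')[110:270,150:500]; cv2.imwrite('pics/c1.png',cv2.resize(a,None,fx=2.28,fy=2.28,interpolation=cv2.INTER_CUBIC))
E
```

```text
(no output)
```

View pics/c1.png

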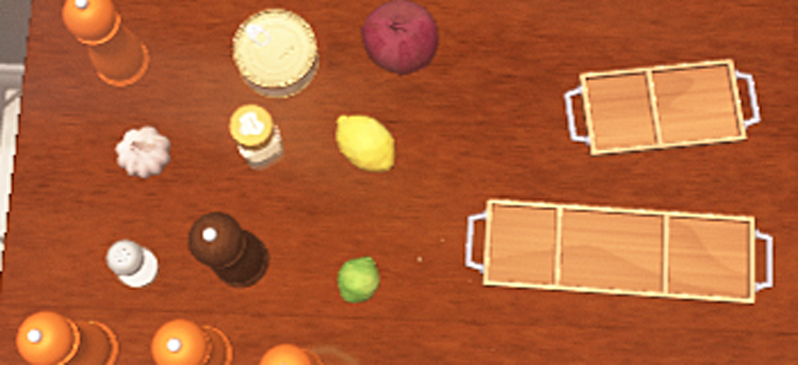

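Everything measured agrees with the sizes given. In the crop, the smaller bays are on the left of both trays (+y), so tray_three's yaw is about -1.8° and tray_two's about +7.9°.

I'll spin the tool to yaw 0, so that tx=dx, ty=-dy and tz=-dz, then go for the mill.

```bash
python3 -m crank '[{"spin":6.8},{"spin":6.8},{"spin":6.8},{"tx":39},{"tx":39},{"tx":39},{"tx":39},{"tx":38},{"ty":-40},{"ty":-40},{"ty":-40},{"ty":-40},{"ty":-40},{"ty":-40},{"ty":-40},{"ty":-40},{"ty":-40},{"ty":-40},{"ty":-40},{"ty":-40}]'
```

```text
schema error: expected keys hand, tx, ty, tz, spin
```

```bash
python3 -m crank '[{"hand":0,"tx":0,"ty":0,"tz":0,"spin":6.8},{"hand":0,"tx":0,"ty":0,"tz":0,"spin":6.8},{"hand":0,"tx":0,"ty":0,"tz":0,"spin":6.8},{"hand":0,"tx":39,"ty":0,"tz":0,"spin":0},{"hand":0,"tx":39,"ty":0,"tz":0,"spin":0},{"hand":0,"tx":39,"ty":0,"tz":0,"spin":0},{"hand":0,"tx":39,"ty":0,"tz":0,"spin":0},{"hand":0,"tx":38,"ty":0,"tz":0,"spin":0},{"hand":0,"tx":0,"ty":-40,"tz":0,"spin":0},{"hand":0,"tx":0,"ty":-40,"tz":0,"spin":0},{"hand":0,"tx":0,"ty":-40,"tz":0,"spin":0},{"hand":0,"tx":0,"ty":-40,"tz":0,"spin":0},{"hand":0,"tx":0,"ty":-40,"tz":0,"spin":0},{"hand":0,"tx":0,"ty":-40,"tz":0,"spin":0},{"hand":0,"tx":0,"ty":-40,"tz":0,"spin":0},{"hand":0,"tx":0,"ty":-40,"tz":0,"spin":0}]'
```

```text
clock: 1.43
eef_pos: [428.6, -310.7, 238.1]
eef_rot: [-3.141, 0.001, -0.001]
wrist_force: [-0.0, 0.9, 0.7]
grip_width: 88.1
grasp_force: 0.0
```

```bash
python3 -m crank '[{"hand":0,"tx":0,"ty":-40,"tz":0,"spin":0},{"hand":0,"tx":0,"ty":-40,"tz":0,"spin":0},{"hand":0,"tx":0,"ty":-40,"tz":0,"spin":0},{"hand":0,"tx":0,"ty":-40,"tz":0,"spin":0},{"hand":0,"tx":0,"ty":-40,"tz":0,"spin":0},{"hand":0,"tx":0,"ty":-40,"tz":0,"spin":0},{"hand":0,"tx":0,"ty":-40,"tz":0,"spin":0},{"hand":0,"tx":0,"ty":-40,"tz":0,"spin":0},{"hand":0,"tx":0,"ty":-40,"tz":0,"spin":0},{"hand":0,"tx":0,"ty":-40,"tz":0,"spin":0},{"hand":0,"tx":0,"ty":-40,"tz":0,"spin":0},{"hand":0,"tx":0,"ty":-40,"tz":0,"spin":0},{"hand":0,"tx":0,"ty":-40,"tz":0,"spin":0},{"hand":0,"tx":0,"ty":-40,"tz":0,"spin":0},{"hand":0,"tx":0,"ty":0,"tz":0,"spin":0},{"hand":0,"tx":0,"ty":0,"tz":0,"spin":0}]'
python3 - <<'E'
from h import *
p,d=vision.snapshot('top'); W=cloud('top',d); s=sense(); print(s['q'],s['eef_pos'])
e=s['eef_pos']
cv2.imwrite('pics/t1.png',p[100:320,120:440,::-1].repeat(2,0).repeat(2,1))
for lo,hi in((240,270),(270,295),(295,330),(330,420)):
    m=(W[...,2]>lo)&(W[...,2]<hi)&(abs(W[...,0]-e[0])<150)&(abs(W[...,1]-e[1])<150)&(d>0)
    q=W[m]; print(lo,len(q), *( (q.min(0)-e).round(),(q.max(0)-e).round()) if len(q) else [])
E
```

```text
clock: 2.77
eef_pos: [428.6, 248.8, 238.1]
eef_rot: [3.141, 0.001, 0.004]
wrist_force: [0.0, -0.2, -0.0]
grip_width: 88.2
grasp_force: 0.0
[ 4.73460419e-01 -7.93439953e-02  1.97836844e+00 -6.64648945e-04
  1.24431809e+00  2.04241005e+00] [428.70918099 247.37620802 238.06676569]
240 0
270 0
295 400 [-36. -90.  66.] [33. 86. 92.]
330 1627 [-38. -93.  92.] [ 34.  95. 182.]
```

View pics/t1.png

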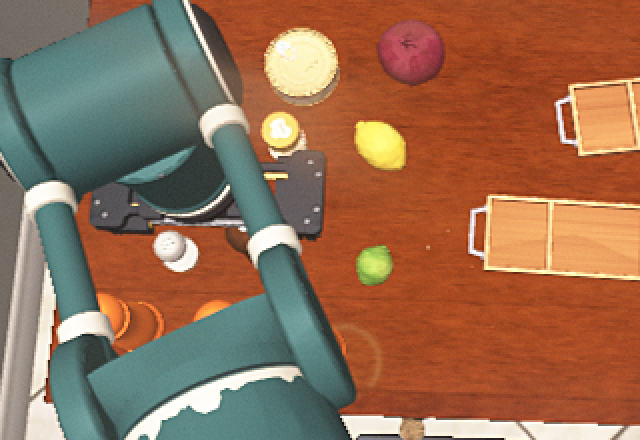

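The body is about 72 mm in x by 188 mm in y, so its long side lies along the closing line. Lowering now onto the mill head.

```bash
python3 -m crank '[{"hand":0,"tx":0,"ty":0,"tz":39,"spin":0},{"hand":0,"tx":0,"ty":0,"tz":39,"spin":0},{"hand":0,"tx":0,"ty":0,"tz":30,"spin":0},{"hand":0,"tx":0,"ty":0,"tz":8,"spin":0},{"hand":0,"tx":0,"ty":0,"tz":0,"spin":0},{"hand":0.5,"tx":0,"ty":0,"tz":0,"spin":0},{"hand":1,"tx":0,"ty":0,"tz":0,"spin":0},{"hand":1,"tx":0,"ty":0,"tz":0,"spin":0},{"hand":1,"tx":0,"ty":0,"tz":0,"spin":0},{"hand":1,"tx":0,"ty":0,"tz":0,"spin":0},{"hand":1,"tx":0,"ty":0,"tz":0,"spin":0},{"hand":1,"tx":0,"ty":0,"tz":0,"spin":0},{"hand":1,"tx":0,"ty":0,"tz":0,"spin":0},{"hand":1,"tx":0,"ty":0,"tz":0,"spin":0}]'
```

```text
clock: 3.98
eef_pos: [430.1, 247.7, 123.6]
eef_rot: [-3.141, -0.002, -0.0]
wrist_force: [-0.1, 0.4, 5.8]
grip_width: 46.5
grasp_force: 29.5
```

```bash
python3 -m crank '[{"hand":1,"tx":0,"ty":0,"tz":-15,"spin":0},{"hand":1,"tx":0,"ty":0,"tz":-30,"spin":0},{"hand":1,"tx":0,"ty":0,"tz":-35,"spin":0},{"hand":1,"tx":20,"ty":15,"tz":0,"spin":0},{"hand":1,"tx":0,"ty":31,"tz":0,"spin":0},{"hand":1,"tx":0,"ty":31,"tz":0,"spin":0},{"hand":1,"tx":0,"ty":31,"tz":0,"spin":0},{"hand":1,"tx":0,"ty":31,"tz":0,"spin":0},{"hand":1,"tx":0,"ty":31,"tz":0,"spin":0},{"hand":1,"tx":0,"ty":31,"tz":0,"spin":0},{"hand":1,"tx":0,"ty":31,"tz":0,"spin":0},{"hand":1,"tx":0,"ty":31,"tz":0,"spin":0},{"hand":1,"tx":0,"ty":31,"tz":0,"spin":0},{"hand":1,"tx":0,"ty":31,"tz":0,"spin":0},{"hand":1,"tx":0,"ty":31,"tz":0,"spin":0},{"hand":1,"tx":0,"ty":31,"tz":0,"spin":0},{"hand":1,"tx":0,"ty":31,"tz":0,"spin":0},{"hand":1,"tx":0,"ty":31,"tz":0,"spin":0},{"hand":1,"tx":0,"ty":15,"tz":0,"spin":0}]'
```

```text
clock: 5.57
eef_pos: [448.2, -219.5, 201.6]
eef_rot: [3.141, 0.002, -0.002]
wrist_force: [0.3, 0.6, -2.9]
grip_width: 47.2
grasp_force: 29.9
```

```bash
python3 -m crank '[{"hand":1,"tx":0,"ty":16,"tz":0,"spin":0},{"hand":1,"tx":0,"ty":0,"tz":0,"spin":0},{"hand":1,"tx":0,"ty":0,"tz":30,"spin":0},{"hand":1,"tx":0,"ty":0,"tz":26,"spin":0},{"hand":1,"tx":0,"ty":0,"tz":10,"spin":0},{"hand":1,"tx":0,"ty":0,"tz":4,"spin":0},{"hand":1,"tx":0,"ty":0,"tz":0,"spin":0},{"hand":1,"tx":0,"ty":0,"tz":0,"spin":0}]'
```

```text
clock: 6.23
eef_pos: [449.8, -232.6, 133.4]
eef_rot: [3.141, -0.001, 0.0]
wrist_force: [0.1, 0.1, -2.2]
grip_width: 47.0
grasp_force: 29.9
```

```bash
python3 -m crank '[{"hand":1,"tx":0,"ty":0,"tz":2,"spin":0},{"hand":1,"tx":0,"ty":0,"tz":0,"spin":0},{"hand":1,"tx":0,"ty":0,"tz":0,"spin":0}]'
```

```text
clock: 6.48
eef_pos: [449.9, -233.1, 131.8]
eef_rot: [3.141, -0.002, -0.0]
wrist_force: [-0.6, 0.4, -2.3]
grip_width: 47.2
grasp_force: 29.9
```

```bash
python3 -m crank '[{"hand":1,"tx":0,"ty":0,"tz":2,"spin":0},{"hand":1,"tx":0,"ty":0,"tz":1,"spin":0},{"hand":1,"tx":0,"ty":0,"tz":0,"spin":0},{"hand":1,"tx":0,"ty":0,"tz":0,"spin":0}]'
```

```text
clock: 6.82
eef_pos: [450.2, -233.2, 128.8]
eef_rot: [3.141, -0.002, -0.0]
wrist_force: [0.1, 1.3, 4.1]
grip_width: 47.0
grasp_force: 29.6
```

```bash
python3 -m crank '[{"hand":0.4,"tx":0,"ty":0,"tz":0,"spin":0},{"hand":0.3,"tx":0,"ty":0,"tz":0,"spin":0},{"hand":0.2,"tx":0,"ty":0,"tz":0,"spin":0},{"hand":0.1,"tx":0,"ty":0,"tz":0,"spin":0},{"hand":0,"tx":0,"ty":0,"tz":0,"spin":0},{"hand":0,"tx":0,"ty":0,"tz":-20,"spin":0},{"hand":0,"tx":0,"ty":0,"tz":-30,"spin":0},{"hand":0,"tx":0,"ty":0,"tz":-40,"spin":0},{"hand":0,"tx":0,"ty":0,"tz":-20,"spin":0},{"hand":0,"tx":-6,"ty":-40,"tz":0,"spin":0},{"hand":0,"tx":-6,"ty":-40,"tz":0,"spin":0},{"hand":0,"tx":-6,"ty":-40,"tz":0,"spin":0},{"hand":0,"tx":-6,"ty":-40,"tz":0,"spin":0},{"hand":0,"tx":-6,"ty":-40,"tz":0,"spin":0},{"hand":0,"tx":-4,"ty":-40,"tz":0,"spin":0},{"hand":0,"tx":0,"ty":-40,"tz":0,"spin":0},{"hand":0,"tx":0,"ty":-40,"tz":0,"spin":0},{"hand":0,"tx":0,"ty":-40,"tz":0,"spin":0}]'
python3 - <<'E'
from h import *
p,d=vision.snapshot('top'); W=cloud('top',d)
m=(abs(W[...,0]-449)<60)&(abs(W[...,1]+234)<60)&(W[...,2]>60)&(d>0); q=W[m]; t=q[q[:,2]>155]
print(q.min(0).round(),q.max(0).round(),'top',t.mean(0).round(1)); print(sense()['eef_pos'])
E
```

```text
clock: 8.32
eef_pos: [414.7, 129.0, 237.9]
eef_rot: [-3.142, -0.001, -0.0]
wrist_force: [1.2, -0.5, 0.2]
grip_width: 88.2
grasp_force: 0.0
[ 426. -251.   60.] [ 475. -204.  177.] top [ 449.1 -227.2  161.3]
[414.44416906 135.65654116 238.00424817]
```

```bash
python3 -m crank '[{"hand":0,"tx":1,"ty":-40,"tz":0,"spin":0},{"hand":0,"tx":0,"ty":-40,"tz":0,"spin":0},{"hand":0,"tx":0,"ty":-40,"tz":0,"spin":0},{"hand":0,"tx":0,"ty":-40,"tz":0,"spin":0},{"hand":0,"tx":0,"ty":-40,"tz":0,"spin":0},{"hand":0,"tx":0,"ty":-17,"tz":0,"spin":0},{"hand":0,"tx":0,"ty":0,"tz":0,"spin":0},{"hand":0,"tx":0,"ty":0,"tz":0,"spin":0},{"hand":0,"tx":0,"ty":0,"tz":0,"spin":0}]'
```

```text
clock: 9.12
eef_pos: [416.2, 343.1, 237.2]
eef_rot: [3.14, 0.001, -0.0]
wrist_force: [-0.7, 0.0, -0.2]
grip_width: 88.2
grasp_force: 0.0
```

```bash
python3 -m crank '[{"hand":0,"tx":0,"ty":-3,"tz":36,"spin":0},{"hand":0,"tx":0,"ty":0,"tz":36,"spin":0},{"hand":0,"tx":0,"ty":0,"tz":30,"spin":0},{"hand":0,"tx":0,"ty":0,"tz":30,"spin":0},{"hand":0,"tx":0,"ty":0,"tz":30,"spin":0},{"hand":0,"tx":0,"ty":0,"tz":24,"spin":0},{"hand":0,"tx":0,"ty":0,"tz":10,"spin":0},{"hand":0,"tx":0,"ty":0,"tz":0,"spin":0},{"hand":0.4,"tx":0,"ty":0,"tz":0,"spin":0},{"hand":0.7,"tx":0,"ty":0,"tz":0,"spin":0},{"hand":1,"tx":0,"ty":0,"tz":0,"spin":0},{"hand":1,"tx":0,"ty":0,"tz":0,"spin":0},{"hand":1,"tx":0,"ty":0,"tz":0,"spin":0},{"hand":1,"tx":0,"ty":0,"tz":0,"spin":0},{"hand":1,"tx":0,"ty":0,"tz":0,"spin":0},{"hand":1,"tx":0,"ty":0,"tz":0,"spin":0}]'
```

```text
clock: 10.45
eef_pos: [416.5, 347.6, 42.0]
eef_rot: [-3.141, -0.001, -0.0]
wrist_force: [0.0, 0.6, -0.1]
grip_width: 37.1
grasp_force: 29.6
```

```bash
python3 -m crank '[{"hand":1,"tx":0,"ty":0,"tz":-15,"spin":0},{"hand":1,"tx":0,"ty":0,"tz":-35,"spin":0},{"hand":1,"tx":0,"ty":0,"tz":-35,"spin":0},{"hand":1,"tx":8,"ty":15,"tz":-15,"spin":0},{"hand":1,"tx":10,"ty":30,"tz":0,"spin":0},{"hand":1,"tx":10,"ty":30,"tz":0,"spin":0},{"hand":1,"tx":10,"ty":30,"tz":0,"spin":0},{"hand":1,"tx":0,"ty":30,"tz":0,"spin":0},{"hand":1,"tx":0,"ty":30,"tz":0,"spin":0},{"hand":1,"tx":0,"ty":30,"tz":0,"spin":0},{"hand":1,"tx":0,"ty":30,"tz":0,"spin":0},{"hand":1,"tx":0,"ty":30,"tz":0,"spin":0},{"hand":1,"tx":0,"ty":30,"tz":0,"spin":0},{"hand":1,"tx":0,"ty":30,"tz":0,"spin":0},{"hand":1,"tx":0,"ty":30,"tz":0,"spin":0},{"hand":1,"tx":0,"ty":30,"tz":0,"spin":0},{"hand":1,"tx":0,"ty":15,"tz":0,"spin":0},{"hand":1,"tx":0,"ty":0,"tz":0,"spin":0},{"hand":1,"tx":0,"ty":0,"tz":0,"spin":0}]'
python3 - <<'E'
from h import *
p,d=vision.snapshot('top'); s=sense(); print(s['eef_pos'],s['grip_width'])
a=cv2.resize(p[120:260,340:500,::-1],None,fx=4,fy=4,interpolation=cv2.INTER_CUBIC); cv2.imwrite('pics/t2.png',a)
E
```

```text
clock: 12.03
eef_pos: [453.9, -43.2, 141.4]
eef_rot: [-3.141, 0.001, -0.003]
wrist_force: [0.4, 0.4, -0.9]
grip_width: 37.2
grasp_force: 29.4
[453.94833121 -42.53758247 141.42873552] 37.18258228005964
```

View pics/t2.png

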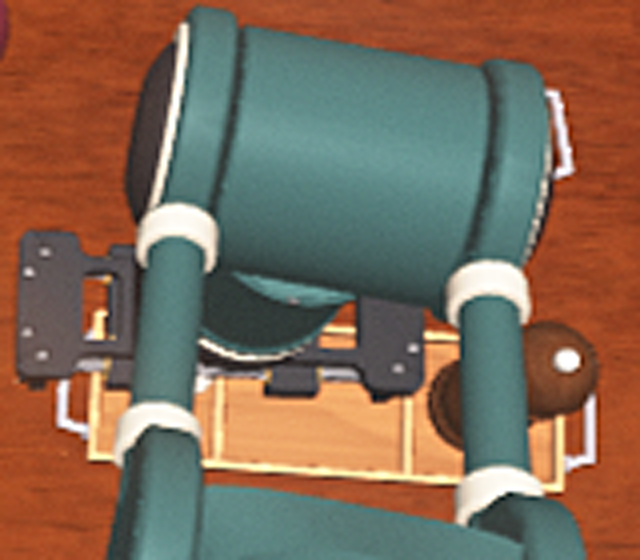

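```bash
python3 - <<'E'
from h import *
p,d=vision.snapshot('top'); W=cloud('top',d)
for u,v in((462,200),(462,215),(459,228),(375,205),(385,230),(430,160),(420,245)): print(W[v,u].round())
E
```

```text
[395. -81. 520.]
[374. -76. 533.]
[358. -71. 540.]
[382.  26. 533.]
[346.  21. 588.]
[444. -43. 520.]
[330. -12. 600.]
```

```bash
python3 -m crank '[{"hand":1,"tx":0,"ty":0,"tz":30,"spin":0},{"hand":1,"tx":0,"ty":0,"tz":30,"spin":0},{"hand":1,"tx":0,"ty":0,"tz":22,"spin":0},{"hand":1,"tx":0,"ty":0,"tz":8,"spin":0},{"hand":1,"tx":0,"ty":0,"tz":2,"spin":0},{"hand":1,"tx":0,"ty":0,"tz":0,"spin":0},{"hand":1,"tx":0,"ty":0,"tz":0,"spin":0}]'
python3 -m crank '[{"hand":1,"tx":0,"ty":0,"tz":2,"spin":0},{"hand":1,"tx":0,"ty":0,"tz":0,"spin":0},{"hand":1,"tx":0,"ty":0,"tz":0,"spin":0}]'
```

```text
clock: 12.72
eef_pos: [455.6, -42.5, 50.9]
eef_rot: [3.141, -0.002, 0.001]
wrist_force: [-0.1, -0.3, -0.7]
grip_width: 37.6
grasp_force: 29.4
clock: 12.97
eef_pos: [455.1, -42.9, 48.7]
eef_rot: [3.141, -0.002, -0.0]
wrist_force: [-1.1, 0.3, -1.1]
grip_width: 37.0
grasp_force: 29.4
```

```bash
python3 -m crank '[{"hand":1,"tx":0,"ty":0,"tz":2,"spin":0},{"hand":1,"tx":0,"ty":0,"tz":0,"spin":0},{"hand":1,"tx":0,"ty":0,"tz":0,"spin":0}]'
```

```text
clock: 13.22
eef_pos: [455.5, -43.0, 46.9]
eef_rot: [3.141, -0.002, -0.001]
wrist_force: [-0.9, 1.2, 5.2]
grip_width: 37.4
grasp_force: 29.8
```

```bash
python3 -m crank '[{"hand":0.5,"tx":0,"ty":0,"tz":0,"spin":0},{"hand":0.4,"tx":0,"ty":0,"tz":0,"spin":0},{"hand":0.2,"tx":0,"ty":0,"tz":0,"spin":0},{"hand":0.1,"tx":0,"ty":0,"tz":0,"spin":0},{"hand":0,"tx":0,"ty":0,"tz":0,"spin":0},{"hand":0,"tx":0,"ty":0,"tz":-20,"spin":0},{"hand":0,"tx":0,"ty":0,"tz":-35,"spin":0},{"hand":0,"tx":0,"ty":0,"tz":-40,"spin":0},{"hand":0,"tx":0,"ty":0,"tz":-30,"spin":0},{"hand":0,"tx":13,"ty":-39,"tz":-15,"spin":0},{"hand":0,"tx":13,"ty":-39,"tz":0,"spin":0},{"hand":0,"tx":13,"ty":-39,"tz":0,"spin":0},{"hand":0,"tx":13,"ty":-39,"tz":0,"spin":0},{"hand":0,"tx":13,"ty":-39,"tz":0,"spin":0},{"hand":0,"tx":13,"ty":-39,"tz":0,"spin":0},{"hand":0,"tx":13,"ty":-39,"tz":0,"spin":0},{"hand":0,"tx":0,"ty":0,"tz":0,"spin":0},{"hand":0,"tx":0,"ty":0,"tz":0,"spin":0},{"hand":0,"tx":0,"ty":0,"tz":0,"spin":0}]'
python3 - <<'E'
from h import *
p,d=vision.snapshot('top'); W=cloud('top',d); s=sense(); print(s['eef_pos'],s['grip_width'])
m=(abs(W[...,0]-455)<50)&(abs(W[...,1]+43)<60)&(W[...,2]>20)&(W[...,2]<120)&(d>0); q=W[m]; t=q[q[:,2]>80]
print(q.min(0).round(),q.max(0).round(),t.mean(0).round(1))
m=(abs(W[...,0]-449)<60)&(abs(W[...,1]+234)<60)&(W[...,2]>60)&(d>0)&(W[...,2]<200); q=W[m]; t=q[q[:,2]>166]
print(q.min(0).round(),q.max(0).round(),'top',t.mean(0).round(1))
cv2.imwrite('pics/t3.png',cv2.resize(p[120:260,350:500,::-1],None,fx=4,fy=4,interpolation=cv2.INTER_CUBIC))
# lemon by colour
h=cv2.cvtColor(p,cv2.COLOR_RGB2HSV); M=cv2.inRange(h,(22,110,90),(34,255,255)); M[:,:280]=0;M[:,350:]=0;M[:140]=0;M[210:]=0
c=max(cv2.findContours(M,0,2)[0],key=cv2.contourArea); P=np.array([ray('top',u,v,26)[:2] for u,v in c[:,0]],'float32')
print(len(c),cv2.minAreaRect(P),cv2.fitEllipse(P), P.min(0),P.max(0))
E
```

```text
clock: 14.8
eef_pos: [544.1, 228.0, 184.2]
eef_rot: [3.14, 0.002, 0.001]
wrist_force: [0.8, -0.0, -0.1]
grip_width: 88.1
grasp_force: 0.0
[544.07363505 227.41060277 184.42452762] 88.35289681673005
[433. -60.  21.] [473. -19.  96.] [454.6 -41.3  89.2]
[ 426. -252.   60.] [ 475. -205.  176.] top [ 449.9 -227.7  172.4]
29 ((552.515869140625, 124.75910186767578), (56.33168029785156, 54.791751861572266), 2.1572773456573486) ((553.5702514648438, 123.33146667480469), (47.47934341430664, 69.6622314453125), 139.47119140625) [524.781     96.504684] [580.6965 153.1027]
```

View pics/t3.png

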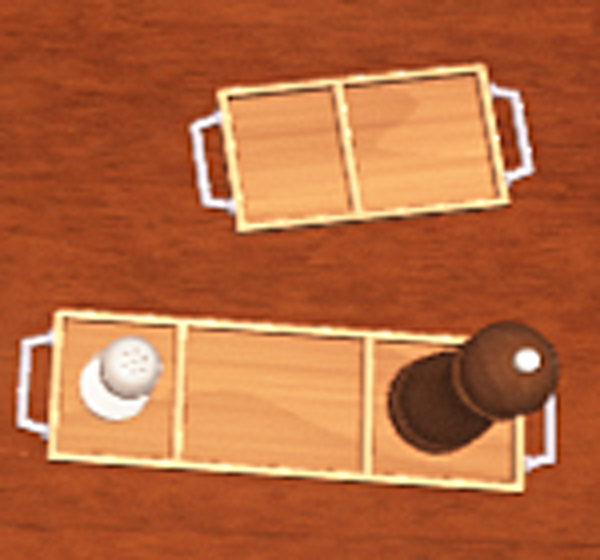

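The trays picture shows the mill upright in the right-hand bay, with its foot about 4 mm toward the divider. The shaker stands in the left-hand bay around pixel (125,380). Next is the jar.

```bash
python3 -m crank '[{"hand":0,"tx":2,"ty":-2,"tz":0,"spin":0},{"hand":0,"tx":0,"ty":0,"tz":36,"spin":0},{"hand":0,"tx":0,"ty":0,"tz":30,"spin":0},{"hand":0,"tx":0,"ty":0,"tz":30,"spin":0},{"hand":0,"tx":0,"ty":0,"tz":30,"spin":0},{"hand":0,"tx":0,"ty":0,"tz":13,"spin":0},{"hand":0,"tx":0,"ty":0,"tz":0,"spin":0},{"hand":0.4,"tx":0,"ty":0,"tz":0,"spin":0},{"hand":0.7,"tx":0,"ty":0,"tz":0,"spin":0},{"hand":1,"tx":0,"ty":0,"tz":0,"spin":0},{"hand":1,"tx":0,"ty":0,"tz":0,"spin":0},{"hand":1,"tx":0,"ty":0,"tz":0,"spin":0},{"hand":1,"tx":0,"ty":0,"tz":0,"spin":0},{"hand":1,"tx":0,"ty":0,"tz":0,"spin":0},{"hand":1,"tx":0,"ty":0,"tz":0,"spin":0}]'
```

```text
clock: 16.1
eef_pos: [547.4, 230.8, 46.9]
eef_rot: [-3.141, -0.002, -0.0]
wrist_force: [0.1, 0.4, 3.1]
grip_width: 46.6
grasp_force: 29.9
```

```bash
python3 -m crank '[{"hand":1,"tx":0,"ty":0,"tz":-15,"spin":0},{"hand":1,"tx":0,"ty":0,"tz":-35,"spin":0},{"hand":1,"tx":0,"ty":0,"tz":-35,"spin":0},{"hand":1,"tx":4,"ty":15,"tz":-15,"spin":0},{"hand":1,"tx":10,"ty":30,"tz":0,"spin":0},{"hand":1,"tx":10,"ty":30,"tz":0,"spin":0},{"hand":1,"tx":10,"ty":30,"tz":0,"spin":0},{"hand":1,"tx":10,"ty":30,"tz":0,"spin":0},{"hand":1,"tx":10,"ty":30,"tz":0,"spin":0},{"hand":1,"tx":0,"ty":30,"tz":0,"spin":0},{"hand":1,"tx":0,"ty":30,"tz":0,"spin":0},{"hand":1,"tx":0,"ty":30,"tz":0,"spin":0},{"hand":1,"tx":0,"ty":30,"tz":0,"spin":0},{"hand":1,"tx":0,"ty":30,"tz":0,"spin":0},{"hand":1,"tx":0,"ty":30,"tz":0,"spin":0},{"hand":1,"tx":0,"ty":30,"tz":0,"spin":0},{"hand":1,"tx":0,"ty":5,"tz":0,"spin":0},{"hand":1,"tx":0,"ty":0,"tz":0,"spin":0},{"hand":1,"tx":0,"ty":0,"tz":0,"spin":0}]'
```

```text
clock: 17.68
eef_pos: [600.1, -149.4, 145.3]
eef_rot: [-3.141, 0.001, -0.001]
wrist_force: [-0.5, -0.1, -1.1]
grip_width: 46.3
grasp_force: 29.9
```

Down from 145 to about 51.

```bash
python3 -m crank '[{"hand":1,"tx":1,"ty":0,"tz":30,"spin":0},{"hand":1,"tx":0,"ty":0,"tz":30,"spin":0},{"hand":1,"tx":0,"ty":0,"tz":22,"spin":0},{"hand":1,"tx":0,"ty":0,"tz":8,"spin":0},{"hand":1,"tx":0,"ty":0,"tz":2,"spin":0},{"hand":1,"tx":0,"ty":0,"tz":0,"spin":0},{"hand":1,"tx":0,"ty":0,"tz":0,"spin":0}]'
python3 -m crank '[{"hand":1,"tx":0,"ty":0,"tz":2,"spin":0},{"hand":1,"tx":0,"ty":0,"tz":0,"spin":0},{"hand":1,"tx":0,"ty":0,"tz":0,"spin":0}]'
```

```text
clock: 18.27
eef_pos: [602.4, -149.1, 54.9]
eef_rot: [3.141, -0.001, 0.001]
wrist_force: [-0.6, -0.3, -1.0]
grip_width: 46.5
grasp_force: 30.0
clock: 18.52
eef_pos: [602.1, -149.7, 52.7]
eef_rot: [3.141, -0.001, -0.0]
wrist_force: [0.3, -0.2, -1.1]
grip_width: 46.3
grasp_force: 30.0
```

```bash
python3 -m crank '[{"hand":1,"tx":0,"ty":0,"tz":2,"spin":0},{"hand":1,"tx":0,"ty":0,"tz":0,"spin":0},{"hand":1,"tx":0,"ty":0,"tz":0,"spin":0}]'
```

```text
clock: 18.77
eef_pos: [602.6, -149.9, 51.5]
eef_rot: [3.141, -0.002, -0.0]
wrist_force: [-0.9, 0.9, 5.5]
grip_width: 46.1
grasp_force: 29.9
```

```bash
python3 -m crank '[{"hand":0.4,"tx":0,"ty":0,"tz":0,"spin":0},{"hand":0.3,"tx":0,"ty":0,"tz":0,"spin":0},{"hand":0.2,"tx":0,"ty":0,"tz":0,"spin":0},{"hand":0.1,"tx":0,"ty":0,"tz":0,"spin":0},{"hand":0,"tx":0,"ty":0,"tz":-20,"spin":0},{"hand":0,"tx":0,"ty":0,"tz":-35,"spin":0},{"hand":0,"tx":0,"ty":0,"tz":-40,"spin":0},{"hand":0,"tx":-5,"ty":-36,"tz":-15,"spin":0},{"hand":0,"tx":-5,"ty":-39,"tz":0,"spin":0},{"hand":0,"tx":-5,"ty":-39,"tz":0,"spin":0},{"hand":0,"tx":-5,"ty":-39,"tz":0,"spin":0},{"hand":0,"tx":-5,"ty":-39,"tz":0,"spin":0},{"hand":0,"tx":-5,"ty":-39,"tz":0,"spin":0},{"hand":0,"tx":-5,"ty":-39,"tz":0,"spin":0},{"hand":0,"tx":-5,"ty":-39,"tz":0,"spin":0},{"hand":0,"tx":-5,"ty":-39,"tz":0,"spin":0},{"hand":0,"tx":-7,"ty":-39,"tz":0,"spin":0},{"hand":0,"tx":-7,"ty":-39,"tz":0,"spin":0},{"hand":0,"tx":-7,"ty":-39,"tz":0,"spin":0},{"hand":0,"tx":-7,"ty":-39,"tz":0,"spin":0}]'
python3 - <<'E'
from h import *
p,d=vision.snapshot('top'); W=cloud('top',d); s=sense(); print(s['eef_pos'],s['grip_width'])
m=(abs(W[...,0]-602)<40)&(abs(W[...,1]+148)<40)&(W[...,2]>20)&(W[...,2]<120)&(d>0); q=W[m]; t=q[q[:,2]>92]
print(q.min(0).round(),q.max(0).round(),t.mean(0).round(1))
E
```

```text
clock: 20.43
eef_pos: [528.0, 356.1, 159.7]
eef_rot: [3.141, 0.0, -0.0]
wrist_force: [-0.5, 0.3, -0.4]
grip_width: 87.9
grasp_force: 0.0
[526.56654336 363.08001483 160.00738404] 88.03774942156939
[ 579. -171.   20.] [ 623. -125.  106.] [ 601.9 -148.4  100.5]
```

```bash
python3 -m crank '[{"hand":0,"tx":5,"ty":0,"tz":0,"spin":0},{"hand":0,"tx":0,"ty":0,"tz":0,"spin":0},{"hand":0,"tx":0,"ty":0,"tz":0,"spin":0}]'
```

```text
clock: 20.73
eef_pos: [534.0, 353.3, 159.6]
eef_rot: [3.141, 0.0, -0.001]
wrist_force: [0.3, 0.2, 0.2]
grip_width: 88.4
grasp_force: 0.0
```

```bash
python3 -m crank '[{"hand":0,"tx":0,"ty":0,"tz":36,"spin":0},{"hand":0,"tx":0,"ty":0,"tz":36,"spin":0},{"hand":0,"tx":0,"ty":0,"tz":36,"spin":0},{"hand":0,"tx":0,"ty":0,"tz":26,"spin":0},{"hand":0,"tx":0,"ty":0,"tz":10,"spin":0},{"hand":0,"tx":0,"ty":0,"tz":0,"spin":0},{"hand":0.3,"tx":0,"ty":0,"tz":0,"spin":0},{"hand":0.5,"tx":0,"ty":0,"tz":0,"spin":0},{"hand":1,"tx":0,"ty":0,"tz":0,"spin":0},{"hand":1,"tx":0,"ty":0,"tz":0,"spin":0},{"hand":1,"tx":0,"ty":0,"tz":0,"spin":0},{"hand":1,"tx":0,"ty":0,"tz":0,"spin":0},{"hand":1,"tx":0,"ty":0,"tz":0,"spin":0},{"hand":1,"tx":0,"ty":0,"tz":0,"spin":0}]'
```

```text
clock: 21.9
eef_pos: [534.7, 354.8, 17.6]
eef_rot: [-3.141, -0.002, 0.0]
wrist_force: [-0.2, -1.5, 6.6]
grip_width: 53.9
grasp_force: 30.0
```

```bash
python3 -m crank '[{"hand":1,"tx":0,"ty":0,"tz":-15,"spin":0},{"hand":1,"tx":0,"ty":0,"tz":-35,"spin":0},{"hand":1,"tx":0,"ty":0,"tz":-35,"spin":0},{"hand":1,"tx":4,"ty":20,"tz":-25,"spin":0},{"hand":1,"tx":5,"ty":35,"tz":0,"spin":0},{"hand":1,"tx":5,"ty":35,"tz":0,"spin":0},{"hand":1,"tx":5,"ty":35,"tz":0,"spin":0},{"hand":1,"tx":5,"ty":35,"tz":0,"spin":0},{"hand":1,"tx":5,"ty":35,"tz":0,"spin":0},{"hand":1,"tx":5,"ty":35,"tz":0,"spin":0},{"hand":1,"tx":5,"ty":35,"tz":0,"spin":0},{"hand":1,"tx":5,"ty":35,"tz":0,"spin":0},{"hand":1,"tx":5,"ty":35,"tz":0,"spin":0},{"hand":1,"tx":5,"ty":35,"tz":0,"spin":0},{"hand":1,"tx":5,"ty":35,"tz":0,"spin":0},{"hand":1,"tx":5,"ty":35,"tz":0,"spin":0},{"hand":1,"tx":5,"ty":35,"tz":0,"spin":0},{"hand":1,"tx":5,"ty":35,"tz":0,"spin":0},{"hand":1,"tx":5,"ty":35,"tz":0,"spin":0},{"hand":1,"tx":0,"ty":38,"tz":0,"spin":0}]'
python3 -m crank '[{"hand":1,"tx":0,"ty":0,"tz":0,"spin":-7},{"hand":1,"tx":0,"ty":0,"tz":0,"spin":-7},{"hand":1,"tx":0,"ty":0,"tz":0,"spin":-7},{"hand":1,"tx":0,"ty":0,"tz":0,"spin":-7},{"hand":1,"tx":0,"ty":0,"tz":0,"spin":-7},{"hand":1,"tx":0,"ty":0,"tz":0,"spin":-7},{"hand":1,"tx":0,"ty":0,"tz":0,"spin":-7},{"hand":1,"tx":0,"ty":0,"tz":0,"spin":-7},{"hand":1,"tx":0,"ty":0,"tz":0,"spin":-7},{"hand":1,"tx":0,"ty":0,"tz":0,"spin":-7},{"hand":1,"tx":0,"ty":0,"tz":0,"spin":-7},{"hand":1,"tx":0,"ty":0,"tz":0,"spin":-7},{"hand":1,"tx":0,"ty":0,"tz":0,"spin":-7},{"hand":1,"tx":0,"ty":0,"tz":0,"spin":-7},{"hand":1,"tx":0,"ty":0,"tz":0,"spin":0},{"hand":1,"tx":0,"ty":0,"tz":0,"spin":0}]'
```

```text
clock: 23.57
eef_pos: [613.2, -229.9, 126.0]
eef_rot: [-3.141, -0.001, 0.0]
wrist_force: [1.1, 0.2, -0.5]
grip_width: 53.6
grasp_force: 30.0
clock: 24.9
eef_pos: [612.5, -228.5, 125.8]
eef_rot: [-3.141, -0.0, 1.707]
wrist_force: [-0.5, -0.4, -0.1]
grip_width: 53.4
grasp_force: 30.0
```

```bash
python3 -m crank '[{"hand":1,"tx":0,"ty":0,"tz":36,"spin":0},{"hand":1,"tx":0,"ty":0,"tz":36,"spin":0},{"hand":1,"tx":0,"ty":0,"tz":20,"spin":0},{"hand":1,"tx":0,"ty":0,"tz":7,"spin":0},{"hand":1,"tx":0,"ty":0,"tz":0,"spin":0},{"hand":1,"tx":0,"ty":0,"tz":0,"spin":0}]'
python3 -m crank '[{"hand":1,"tx":0,"ty":0,"tz":2,"spin":0},{"hand":1,"tx":0,"ty":0,"tz":0,"spin":0},{"hand":1,"tx":0,"ty":0,"tz":0,"spin":0}]'
```

```text
clock: 25.4
eef_pos: [613.1, -228.8, 27.4]
eef_rot: [3.141, 0.0, 1.709]
wrist_force: [0.2, -0.5, 0.4]
grip_width: 53.6
grasp_force: 30.0
clock: 25.65
eef_pos: [613.6, -229.1, 26.3]
eef_rot: [3.14, 0.001, 1.71]
wrist_force: [0.6, -0.3, -0.3]
grip_width: 53.5
grasp_force: 30.0
```

```bash
python3 -m crank '[{"hand":1,"tx":0,"ty":0,"tz":2,"spin":0},{"hand":1,"tx":0,"ty":0,"tz":0,"spin":0},{"hand":1,"tx":0,"ty":0,"tz":0,"spin":0}]'
python3 -m crank '[{"hand":1,"tx":0,"ty":0,"tz":1.5,"spin":0},{"hand":1,"tx":0,"ty":0,"tz":0,"spin":0},{"hand":1,"tx":0,"ty":0,"tz":0,"spin":0}]'
```

```text
clock: 25.9
eef_pos: [612.6, -228.7, 23.1]
eef_rot: [3.141, 0.0, 1.71]
wrist_force: [-1.1, 0.2, -0.9]
grip_width: 53.6
grasp_force: 30.0
clock: 26.15
eef_pos: [612.9, -228.8, 22.4]
eef_rot: [3.141, 0.0, 1.71]
wrist_force: [-1.8, 1.2, 5.2]
grip_width: 53.8
grasp_force: 30.0
```

```bash
python3 -m crank '[{"hand":0.35,"tx":0,"ty":0,"tz":0,"spin":0},{"hand":0.3,"tx":0,"ty":0,"tz":0,"spin":0},{"hand":0.2,"tx":0,"ty":0,"tz":0,"spin":0},{"hand":0.1,"tx":0,"ty":0,"tz":0,"spin":0},{"hand":0,"tx":0,"ty":0,"tz":0,"spin":0},{"hand":0,"tx":0,"ty":0,"tz":-20,"spin":0},{"hand":0,"tx":0,"ty":0,"tz":-35,"spin":0},{"hand":0,"tx":0,"ty":0,"tz":-40,"spin":4},{"hand":0,"tx":0,"ty":0,"tz":-30,"spin":4},{"hand":0,"tx":39,"ty":-7,"tz":0,"spin":0},{"hand":0,"tx":39,"ty":-7,"tz":0,"spin":0},{"hand":0,"tx":39,"ty":-7,"tz":0,"spin":0},{"hand":0,"tx":39,"ty":-7,"tz":0,"spin":0},{"hand":0,"tx":39,"ty":-7,"tz":0,"spin":0},{"hand":0,"tx":39,"ty":-7,"tz":0,"spin":0},{"hand":0,"tx":39,"ty":-7,"tz":0,"spin":0},{"hand":0,"tx":39,"ty":-7,"tz":0,"spin":0},{"hand":0,"tx":39,"ty":-5,"tz":0,"spin":0}]'
python3 -m crank '[{"hand":0,"tx":0,"ty":0,"tz":0,"spin":7},{"hand":0,"tx":0,"ty":0,"tz":0,"spin":7},{"hand":0,"tx":0,"ty":0,"tz":0,"spin":7},{"hand":0,"tx":0,"ty":0,"tz":0,"spin":7},{"hand":0,"tx":0,"ty":0,"tz":0,"spin":7},{"hand":0,"tx":0,"ty":0,"tz":0,"spin":7},{"hand":0,"tx":0,"ty":0,"tz":0,"spin":2},{"hand":0,"tx":0,"ty":0,"tz":0,"spin":0},{"hand":0,"tx":0,"ty":0,"tz":0,"spin":0}]'
```

```text
clock: 27.65
eef_pos: [550.7, 124.0, 146.5]
eef_rot: [-3.142, -0.0, 1.57]
wrist_force: [0.5, 0.8, 0.3]
grip_width: 88.0
grasp_force: 0.0
clock: 28.4
eef_pos: [551.6, 122.3, 146.4]
eef_rot: [-3.141, 0.0, 0.804]
wrist_force: [1.6, 0.6, -0.6]
grip_width: 87.7
grasp_force: 0.0
```

```bash
python3 - <<'E'
from h import *
p,d=vision.snapshot('top'); W=cloud('top',d); s=sense(); print(s['eef_pos'],s['eef_rot'])
m=(abs(W[...,0]-613)<38)&(abs(W[...,1]+228)<38)&(W[...,2]>25)&(W[...,2]<120)&(d>0); q=W[m]
print(q.min(0).round(),q.max(0).round(),((q.min(0)+q.max(0))/2).round(1))
cv2.imwrite('pics/t4.png',cv2.resize(p[110:270,250:500,::-1],None,fx=3,fy=3,interpolation=cv2.INTER_CUBIC))
E
```

```text
[551.61900595 122.32188254 146.40502198] [-3.14152969e+00  1.08036326e-04  8.03936448e-01]
[ 583. -253.   25.] [ 640. -199.   65.] [ 611.5 -225.8   45. ]
```

View pics/t4.png

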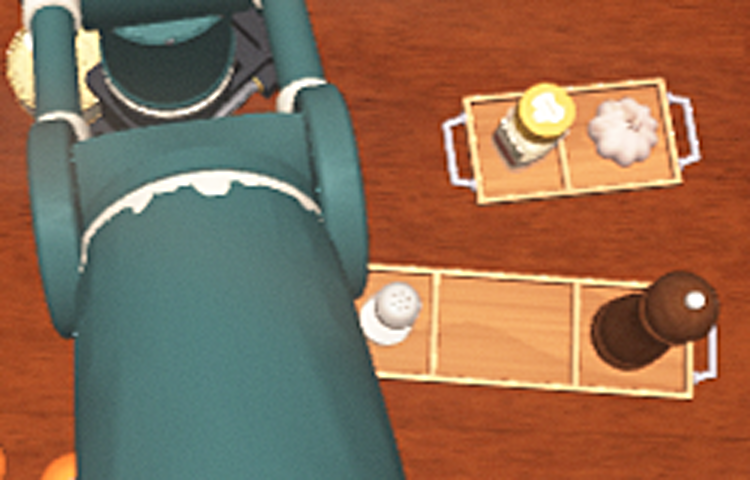

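The jar and garlic sit in their bays, garlic around (622,132) and jar cap around (547,110). Now lowering onto the lemon.

```bash
python3 -m crank '[{"hand":0,"tx":0,"ty":0,"tz":36,"spin":0},{"hand":0,"tx":0,"ty":0,"tz":36,"spin":0},{"hand":0,"tx":0,"ty":0,"tz":36,"spin":0},{"hand":0,"tx":0,"ty":0,"tz":17,"spin":0},{"hand":0,"tx":0,"ty":0,"tz":8,"spin":0},{"hand":0,"tx":0,"ty":0,"tz":0,"spin":0},{"hand":0.3,"tx":0,"ty":0,"tz":0,"spin":0},{"hand":0.5,"tx":0,"ty":0,"tz":0,"spin":0},{"hand":1,"tx":0,"ty":0,"tz":0,"spin":0},{"hand":1,"tx":0,"ty":0,"tz":0,"spin":0},{"hand":1,"tx":0,"ty":0,"tz":0,"spin":0},{"hand":1,"tx":0,"ty":0,"tz":0,"spin":0},{"hand":1,"tx":0,"ty":0,"tz":0,"spin":0},{"hand":1,"tx":0,"ty":0,"tz":0,"spin":0}]'
```

```text
clock: 29.62
eef_pos: [552.4, 122.4, 14.4]
eef_rot: [3.141, -0.001, 0.803]
wrist_force: [-0.9, -0.5, 5.6]
grip_width: 49.5
grasp_force: 30.0
```

```bash
python3 -m crank '[{"hand":1,"tx":0,"ty":0,"tz":-15,"spin":0},{"hand":1,"tx":0,"ty":0,"tz":-35,"spin":0},{"hand":1,"tx":0,"ty":0,"tz":-35,"spin":0},{"hand":1,"tx":0,"ty":0,"tz":-35,"spin":-2},{"hand":1,"tx":0,"ty":0,"tz":-10,"spin":-7},{"hand":1,"tx":0,"ty":0,"tz":0,"spin":-7},{"hand":1,"tx":0,"ty":0,"tz":0,"spin":-7},{"hand":1,"tx":0,"ty":0,"tz":0,"spin":-7},{"hand":1,"tx":0,"ty":0,"tz":0,"spin":-7},{"hand":1,"tx":0,"ty":0,"tz":0,"spin":-7},{"hand":1,"tx":-29,"ty":-11,"tz":0,"spin":0},{"hand":1,"tx":-29,"ty":-11,"tz":0,"spin":0},{"hand":1,"tx":-29,"ty":-11,"tz":0,"spin":0},{"hand":1,"tx":-29,"ty":-11,"tz":0,"spin":0},{"hand":1,"tx":-29,"ty":-11,"tz":0,"spin":0},{"hand":1,"tx":-29,"ty":-11,"tz":0,"spin":0},{"hand":1,"tx":-29,"ty":-11,"tz":0,"spin":0},{"hand":1,"tx":-29,"ty":-11,"tz":0,"spin":0},{"hand":1,"tx":-28,"ty":-11,"tz":0,"spin":0},{"hand":1,"tx":0,"ty":0,"tz":0,"spin":0}]'
python3 -m crank '[{"hand":1,"tx":0,"ty":0,"tz":0,"spin":0},{"hand":1,"tx":0,"ty":0,"tz":0,"spin":0}]'
python3 - <<'E'
from h import *
for n in('top','scene'):
    p,d=vision.snapshot(n); W=cloud(n,d); h=cv2.cvtColor(p,cv2.COLOR_RGB2HSV)
    M=(cv2.inRange(h,(22,110,70),(34,255,255))>0)&(d>0)&(abs(W[...,0]-452)<70)&(abs(W[...,1]+138)<70)&(W[...,2]>90)
    q=W[M]; print(n,len(q),*(q.min(0).round(),q.max(0).round()) if len(q) else [])
    if n=='scene': cv2.imwrite('pics/s4.png',cv2.resize(p[120:290,300:480,::-1],None,fx=3,fy=3))
E
```

```text
clock: 31.28
eef_pos: [450.5, -141.1, 142.9]
eef_rot: [-3.14, 0.001, 1.567]
wrist_force: [0.3, 0.3, -0.6]
grip_width: 49.5
grasp_force: 30.0
clock: 31.45
eef_pos: [452.4, -137.3, 143.1]
eef_rot: [-3.141, -0.001, 1.57]
wrist_force: [0.1, 0.3, -0.7]
grip_width: 49.4
grasp_force: 30.0
top 204 [ 396. -123.  151.] [475. -97. 289.]
scene 223 [ 400. -173.  138.] [ 467. -109.  214.]
```

View pics/s4.png

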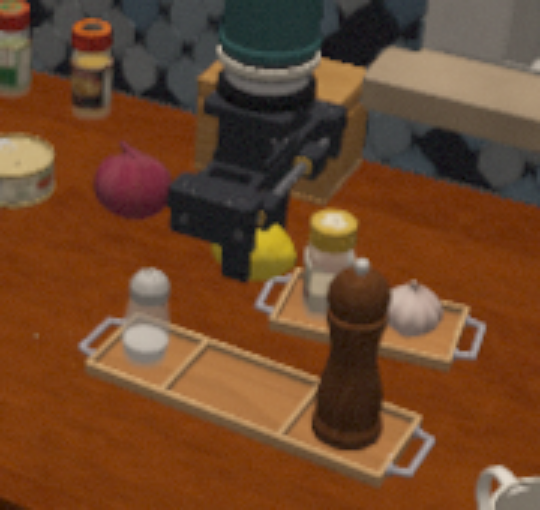

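The scene view shows the lemon held level along the tray above the empty middle bay. Mill, shaker, jar and garlic are all upright. Lowering the lemon.

```bash
python3 -m crank '[{"hand":1,"tx":0,"ty":0,"tz":36,"spin":0},{"hand":1,"tx":0,"ty":0,"tz":36,"spin":0},{"hand":1,"tx":0,"ty":0,"tz":32,"spin":0},{"hand":1,"tx":0,"ty":0,"tz":15,"spin":0},{"hand":1,"tx":0,"ty":0,"tz":0,"spin":0},{"hand":1,"tx":0,"ty":0,"tz":0,"spin":0},{"hand":1,"tx":0,"ty":0,"tz":2,"spin":0},{"hand":1,"tx":0,"ty":0,"tz":0,"spin":0}]'
python3 -m crank '[{"hand":1,"tx":0,"ty":0,"tz":2,"spin":0},{"hand":1,"tx":0,"ty":0,"tz":0,"spin":0},{"hand":1,"tx":0,"ty":0,"tz":0,"spin":0}]'
```

```text
clock: 32.22
eef_pos: [454.2, -137.7, 23.8]
eef_rot: [3.139, 0.001, 1.571]
wrist_force: [-0.3, -0.0, -1.2]
grip_width: 49.4
grasp_force: 30.0
clock: 32.47
eef_pos: [453.1, -137.8, 21.2]
eef_rot: [3.14, 0.0, 1.571]
wrist_force: [-0.2, -0.2, -1.0]
grip_width: 49.6
grasp_force: 30.0
```

```bash
python3 -m crank '[{"hand":1,"tx":0,"ty":0,"tz":2,"spin":0},{"hand":1,"tx":0,"ty":0,"tz":0,"spin":0},{"hand":1,"tx":0,"ty":0,"tz":0,"spin":0}]'
```

```text
clock: 32.72
eef_pos: [453.2, -138.0, 18.9]
eef_rot: [3.14, 0.0, 1.57]
wrist_force: [0.5, 0.2, 1.3]
grip_width: 49.6
grasp_force: 30.0
```

```bash
python3 -m crank '[{"hand":0.4,"tx":0,"ty":0,"tz":0,"spin":0},{"hand":0.35,"tx":0,"ty":0,"tz":0,"spin":0},{"hand":0.3,"tx":0,"ty":0,"tz":0,"spin":0},{"hand":0.2,"tx":0,"ty":0,"tz":0,"spin":0},{"hand":0.1,"tx":0,"ty":0,"tz":0,"spin":0},{"hand":0.1,"tx":0,"ty":0,"tz":-20,"spin":0},{"hand":0,"tx":0,"ty":0,"tz":-35,"spin":0},{"hand":0,"tx":0,"ty":0,"tz":-40,"spin":0},{"hand":0,"tx":0,"ty":0,"tz":-40,"spin":0},{"hand":0,"tx":0,"ty":0,"tz":-40,"spin":0},{"hand":0,"tx":0,"ty":0,"tz":-40,"spin":0},{"hand":0,"tx":0,"ty":0,"tz":-25,"spin":0},{"hand":0,"tx":-40,"ty":0,"tz":0,"spin":0},{"hand":0,"tx":-40,"ty":0,"tz":0,"spin":0},{"hand":0,"tx":-40,"ty":0,"tz":0,"spin":0},{"hand":0,"tx":-40,"ty":0,"tz":0,"spin":0},{"hand":0,"tx":-40,"ty":0,"tz":0,"spin":0},{"hand":0,"tx":-40,"ty":0,"tz":0,"spin":0},{"hand":0,"tx":-40,"ty":0,"tz":0,"spin":0},{"hand":0,"tx":-40,"ty":0,"tz":0,"spin":0}]'
python3 -m crank '[{"hand":0,"tx":-20,"ty":-20,"tz":0,"spin":0},{"hand":0,"tx":0,"ty":-20,"tz":0,"spin":0},{"hand":0,"tx":0,"ty":0,"tz":0,"spin":0},{"hand":0,"tx":0,"ty":0,"tz":0,"spin":0},{"hand":0,"tx":0,"ty":0,"tz":0,"spin":0},{"hand":0,"tx":0,"ty":0,"tz":0,"spin":0}]'
python3 - <<'E'
from h import *
p,d=vision.snapshot('top'); W=cloud('top',d); h=cv2.cvtColor(p,cv2.COLOR_RGB2HSV)
T3=np.array([451.6,-142.8]); a=np.radians(-1.81); T2=np.array([608,-190.4]); b=np.radians(7.9)
def loc(P,T,t): c,s=np.cos(t),np.sin(t); return (np.array(P)-T)@np.array([[c,-s],[s,c]])
M=(cv2.inRange(h,(22,110,70),(34,255,255))>0)&(d>0)&(abs(W[...,0]-452)<45)&(abs(W[...,1]+138)<52)&(W[...,2]>20)
c=max(cv2.findContours(M.astype('uint8'),0,2)[0],key=cv2.contourArea); P=np.array([ray('top',u,v,31)[:2] for u,v in c[:,0]],'float32')
print('lemon',loc(P.mean(0),T3,a),cv2.fitEllipse(P),W[M][:,2].max())
for n,x,y,zl,zh,T,t in(('mill',449,-230,168,190,T3,a),('shaker',455,-42,85,110,T3,a),('jar',602,-148,95,115,T2,b),('garlic',612,-226,25,80,T2,b)):
    q=W[(abs(W[...,0]-x)<38)&(abs(W[...,1]-y)<38)&(W[...,2]>zl)&(W[...,2]<zh)&(d>0)]; k=(q.min(0)+q.max(0))/2; print(n,len(q),loc(k[:2],T,t).round(1),q[:,2].max())
cv2.imwrite('pics/t5.png',cv2.resize(p[60:270,150:510,::-1],None,fx=2.2,fy=2.2,interpolation=cv2.INTER_CUBIC))
E
```

```text
clock: 34.38
eef_pos: [452.0, -459.5, 258.0]
eef_rot: [-3.141, -0.001, 1.57]
wrist_force: [0.2, 0.9, 0.1]
grip_width: 88.2
grasp_force: 0.0
clock: 34.88
eef_pos: [413.4, -477.0, 258.6]
eef_rot: [3.141, 0.0, 1.572]
wrist_force: [0.0, 0.4, -0.3]
grip_width: 88.4
grasp_force: 0.0
lemon [2.35576079 7.49397568] ((453.97454833984375, -136.85850524902344), (46.513423919677734, 70.8125991821289), 2.6507651805877686) 59.30251743156248
mill 28 [  1.4 -85.2] 176.75134600668366
shaker 151 [  0.7 100.3] 97.27810289651757
jar 270 [ 0.4 42.2] 104.90588173045148
garlic 391 [ -0.6 -37.1] 64.25385673114727
```

View pics/t5.png

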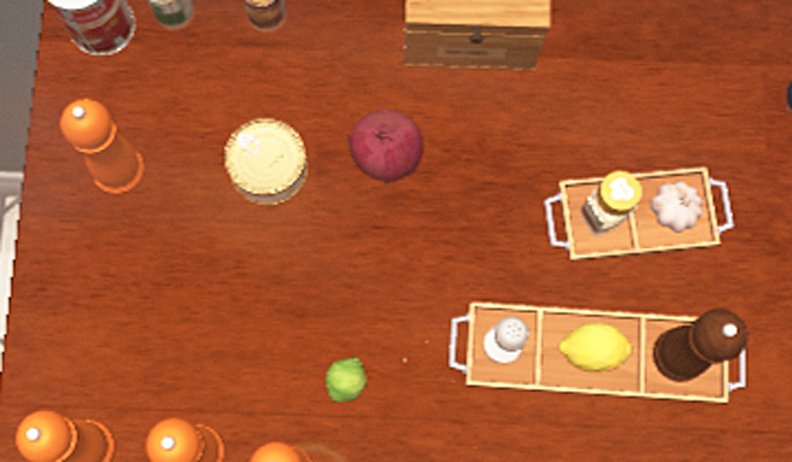

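The final picture shows all five pieces in their bays: lemon (595,347) along the tray, mill foot (682,355), shaker (505,343), jar (607,205), garlic (677,206). The lime, onion and tin are where they started. All measured offsets are within tolerance and the arm is clear, so I'm handing in.

```bash
python3 -c "
from station import sign_off; print(sign_off())"
```

```text
the job is handed in; nothing more can be done
None
```

I handed the job in after about 35 s of the 141 s: the last camera check put all five pieces upright or flat in the right bays, each within about 7 mm of its bay centre, with the lime, onion and tin still in place; the judge's result was not shown.

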